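# Turn the mallet head hole-up for glueing

## Robot

A 7-joint arm with a two-finger parallel gripper is mounted at the origin on the work surface. World frame = base frame: x ahead of the robot, y to its left, z up, the work surface at z = 0. Lengths are in m, angles in rad, forces in N, time in s.
With the tool pointing down it reaches from about 0.425 to 0.925 m from the base axis. Payload 6.8 kg.
Tool frame: the origin (TCP) lies on the front face of the gripper's body, between the roots of the fingers; the fingertips stand 73 mm ahead of it and the grasp point (between the pads) lies 54 mm ahead of it; z points along the fingers, x is the direction in which the jaws open and shut, and the axes are right-handed (so a half turn about z gives the same grasp; the last joint's range is limited). The gripper opens to 85 mm and grips with 20 to 120 N. Pads are 22 mm wide; open, the fingers measure 114 mm over their backs; the gripper's body (76 mm by 85 mm) begins 54 mm behind the grasp point. The pads swing forward as they close: fully open they stand 13 mm farther back than shut.
Start: joints at [-1.318, 0.477, 0.022, 1.555, -0.011, 1.109, -0.083], TCP at [0.238, 0.632, 0.304] pointing down, gripper open.
Joint ranges: [-2.96, 2.96], [-0.34, 2.1], [-1.41, 1.46], [0.24, 2.44], [-1.37, 4.51], [0.17, 1.92], [-2.96, 2.96]. Speed limits (rad/s): [2.39, 2.39, 3.14, 3.14, 3.14, 3.14, 3.14].

## Interface

Orientations are given as a unit quaternion [w, x, y, z].
In Python, from station import get_obs, read_camera, hand_in gives the robot as it stands. The module is installed in compiled form; this text tells all that it offers.
- The arm moves only by the shell command python3 -m creep 'ROWS' [FORCE]. ROWS is JSON, a list that holds one entry, the list of rows, each a list of 7 numbers: the turn, a rotation vector about the tool's x, y, z in rad, then the shift along the tool's x, y, z in m, then the finger opening in m, from 0 to 0.0854. A call has 1 to 20 rows; each row shifts and turns the pose as measured when the row begins, along the tool's axes as they then stand; what a row does not reach is not made up. A row lasts 1/12 s, in which the tool goes at most 41.7 mm and 7.16 degrees, less where a joint would pass 70% of its speed; a pose out of reach is approached as far as the arm can. A call is refused whole if a number of a shift passes 0.0417 or a number of a turn 0.125, either way. A call with a gripper value outside its range is refused whole. The fingers move at their own pace and stop on an object; FORCE is the grip in N (left out, the last holds). Time passes only in rows, so rows that do not move let the fingers close. It gives the time, the measured TCP pose, the force and the opening at its end, in the units of the state.
- get_obs(): the state, without advancing time (a new reading comes with each control period).
- read_camera(name): name is "scene" or "top" or "wrist"; returns a dict with "color" (384x512x3 uint8, red, green, blue), "range_z" (384x512 float32, m along the optical axis (not along the pixel's ray), 0 where there is no reading), "fovy" (degrees; the focal length in pixels is half the picture's height over the tangent of half this angle, whatever the lens; pixels are square), "cx", "cy" (the principal point, pixels), "rvec" (rotation vector, rad) and "tvec" (3), from world to camera coordinates, as OpenCV has them. Camera axes: x right, y down, z forward; pixel columns grow to the right and rows downward; lengths in m; the calibration is good to about 2 mm. A picture is of the moment at which its call begins.
- hand_in(): hands the job in, once; it reports no verdict.
The state is a dict: "t": time; "q": joint angles; "joint_vel": joint speeds; "joint_torque": joint torques, N m; "eef_pos": TCP position; "tool_rot": TCP orientation; "contact_force": force on the tool from outside, world axes, zero at the start; "torque": the same for the moment, N m; "gripper_width": opening from 0.0 (shut) to 1.0 (fully open).
Only numpy, scipy, OpenCV 4.12 (cv2) and the standard library are available. Lean on these libraries where they do the work, as an engineer would, in place of code of your own. Each camera call takes 0.05 s, during which the arm holds its last target.

## Task

The small round mallet head lying in the V-cradle has a single blind handle hole bored into its side, at present turned away to the side or underneath. Turn the head over, changing your grip in the cradle where needed, until that hole faces straight up, and bring it over the middle of the plywood gluing board. Finish still holding it there, steady and hole-up, about 15 cm above the bench, and leave everything else where it lies.

Things in the scene. Friction and masses are not known exactly. Their poses are not given: they have to be found in the camera images.
- head: Mallet head: plain turned wood cylinder, 48 mm in diameter, 60 mm long, ends flat with 2 mm chamfers, 50 to 110 g. Origin at its centre; own z along the cylinder's axis. Own x points from the centre out through the mouth of its only hole: hole-up is own x straight up. It can be pinched on its two ends, which stand 10 mm clear of the V-block, and so turned about its axis.
- head_mouth (a point): Centre of the mouth of the head's blind hole (20 mm in diameter, 32 mm deep, bored square to the axis at mid-length), 24 mm from the head's centre. At the start the head lies in the V-cradle, its own z along the V, and the hole points anywhere within about 100 degrees of straight down.
- cradle_v (a point): V-cradle: wooden block with a 90 degree V groove, 40 mm long along the V, 76 mm wide, top 42 mm above the bench, on a 12 mm plywood base 110 mm long and 130 mm wide screwed to the bench. This point, 52 mm above the bench over the middle of the V, is where the centre of a head resting in it lies. Own x up, own z along the V (level), own y across it.
- board_top (a point): The gluing board: bare plywood offcut, 160 mm by 200 mm, 12 mm thick, fixed flat on the bench. This point is the middle of its top face; own z up.
- handle: Turned wooden mallet handle, 180 mm long, 26 mm thick, lying on the gluing board beside the middle. Origin under its middle. Not to be moved.
- blank: Another mallet head, not yet drilled: wood cylinder 48 mm in diameter, 60 mm high, standing on its end on the bench. Origin at the centre of its underside. Not to be moved.
- glue: White glue bottle, 54 mm in diameter, 160 mm high with its nozzle. Origin at the centre of its underside. Not to be moved.
- brush: Glue brush, 170 mm long, lying on the bench. Not to be moved.
- tape: Roll of tape lying flat, 104 mm in diameter, 25 mm high. Not to be moved.
- chisel: Wood chisel, about 220 mm long, lying on the bench. Not to be moved.
- sander: Cork sanding block, 65 by 110 by 35 mm high. Not to be moved.
- caliper: Steel caliper, 220 mm long, 8 mm thick, lying on the bench. Not to be moved.
Not all that is in view belongs to the job. Leave any orange or red look-alike of the head alone.

How it is judged:
By the outcome, as a careful person would: the job done as asked, in the order asked, and still so for the second after the job is handed in, while the arm keeps its last pose, push and grip.
It also fails if it takes over 53 s, if anything falls off the work surface, if the arm or the gripper's body presses on something with over 40 N, if the wrist force passes 120 N, or if a joint passes its speed limit or range.

## Working session

There is one attempt and no reset: what is moved stays moved. The work goes in short steps, Python scripts to look and compute and a shell command to move; the robot and the scene stay as the last step left them, time stands still between calls to the robot, and variables do not carry over. Pictures are saved under pics/ and viewed, and the job is handed in when it is done.

```bash
mkdir -p pics
cat > h.py <<'E'
import numpy as np, cv2
from station import get_obs, read_camera, hand_in
from scipy.spatial.transform import Rotation as R
def cam(n):
    c=read_camera(n); c['f']=192/np.tan(np.radians(c['fovy'])/2)
    c['R']=R.from_rotvec(np.array(c['rvec']).ravel()).as_matrix(); c['t']=np.array(c['tvec']).ravel(); return c
def pt(c,u,v,z=None):
    z=c['range_z'][int(round(v)),int(round(u))] if z is None else z
    p=np.array([(u-c['cx'])/c['f']*z,(v-c['cy'])/c['f']*z,z]); return c['R'].T@(p-c['t'])
def cloud(c):
    v,u=np.mgrid[0:384,0:512]; z=c['range_z']
    p=np.stack([(u-c['cx'])/c['f']*z,(v-c['cy'])/c['f']*z,z],-1); return (p-c['t'])@c['R']
def proj(c,P):
    p=c['R']@np.array(P)+c['t']; return p[0]/p[2]*c['f']+c['cx'],p[1]/p[2]*c['f']+c['cy']
def save(c,n,box=None,s=1.5):
    im=c['color'][:,:,::-1]
    if box: im=im[box[1]:box[3],box[0]:box[2]]
    cv2.imwrite('pics/'+n,cv2.resize(im,None,fx=s,fy=s,interpolation=cv2.INTER_CUBIC))
E
python3 - <<'E'
from h import *
import pickle
for n in ['scene','top','wrist']:
    c=cam(n); save(c,n+'0.png'); pickle.dump(c,open(n+'0.pkl','wb')); print(n,c['fovy'],-c['R'].T@c['t'])
o=get_obs(); print(o)
E
```

```text
scene 56.49179111421724 [1.03387454 0.63016264 0.96321446]
top 49.41640585829376 [ 0.45097464 -0.01395424  1.5002969 ]
wrist 66.97742464870791 [0.16813071 0.65870651 0.37302982]
{'t': 0.15, 'q': array([-1.31807569,  0.47764844,  0.0223448 ,  1.55618336, -0.01148391,
        1.10929478, -0.08310615]), 'joint_vel': array([ 0.00067564, -0.00344485,  0.00216575, -0.00161216, -0.00131301,
       -0.00045005,  0.00056451]), 'joint_torque': array([ 3.10023242e-03, -5.96922040e+01,  1.61035147e+00, -2.81488734e+01,
        1.27166297e-02,  6.57264973e-03, -5.51104176e-07]), 'eef_pos': array([0.2381843 , 0.63121995, 0.30314064]), 'tool_rot': array([ 4.44722582e-04,  8.22502871e-01,  5.68760524e-01, -5.44250243e-04]), 'contact_force': array([-0.50231288, -0.04171385,  0.14027764]), 'torque': array([-0.02941238, -0.02061496,  0.01852754]), 'gripper_width': 0.9965221899459392}
```

View pics/scene0.png

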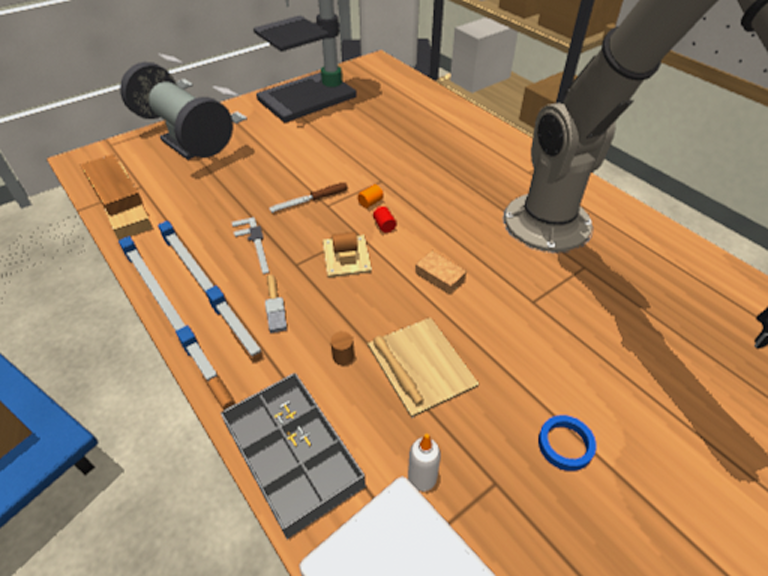

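View pics/top0.png

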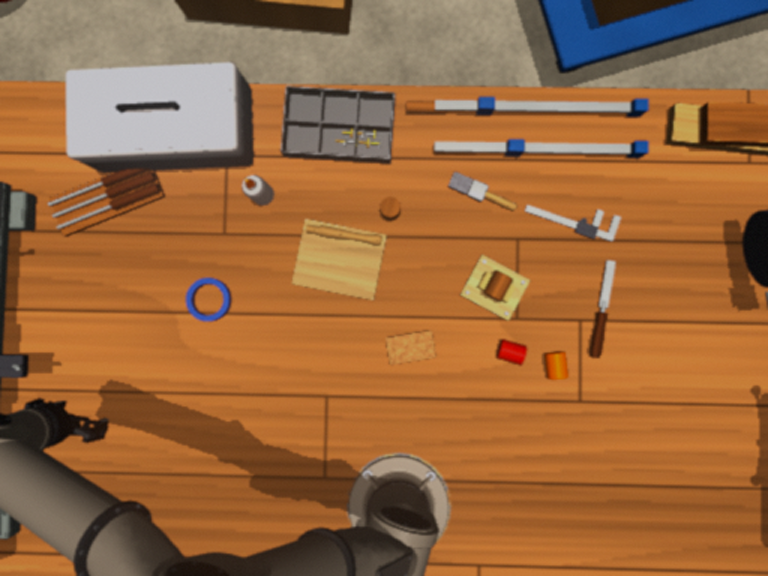

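View pics/wrist0.png

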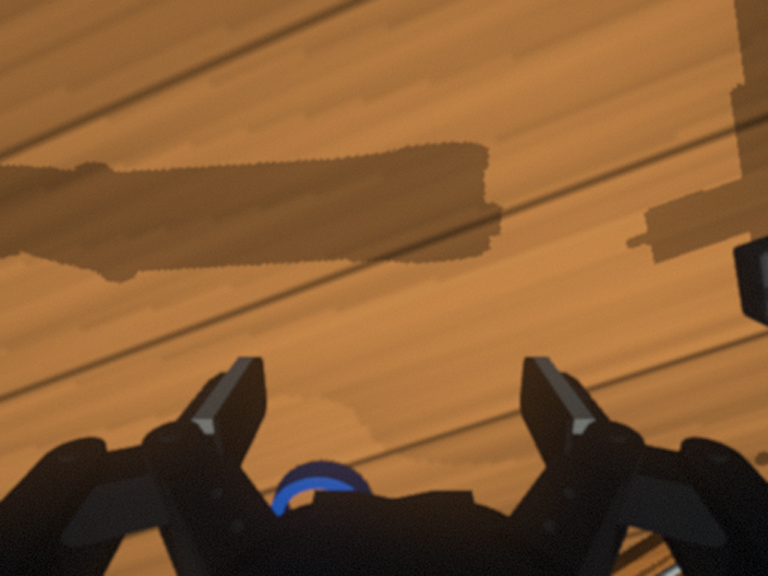

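The scene view shows the brown head in its plywood V-cradle at about (345,243) of the enlarged picture. In the top view it is at (497,287). The red (512,352) and orange (556,365) cylinders are look-alikes lying on the bare bench, and the brown cylinder at (390,208) stands on end, so it is the blank. The one in the V-cradle fits the description. I'll check it in a crop and measure it.

Run:
```python
from h import *
import pickle
t=pickle.load(open('top0.pkl','rb')); s=pickle.load(open('scene0.pkl','rb'))
a=cv2.resize(t['color'][165:220,300:360,::-1],(480,440),interpolation=cv2.INTER_CUBIC)
b=cv2.resize(s['color'][145:195,205:260,::-1],(300,440),interpolation=cv2.INTER_CUBIC)
b=cv2.resize(s['color'][145:195,205:255,::-1],(300,300),interpolation=cv2.INTER_CUBIC); b=cv2.copyMakeBorder(b,0,140,0,0,cv2.BORDER_CONSTANT)
cv2.imwrite('pics/crop0.png',np.hstack([a,b]))
for n,c in (('top',t),('scene',s)):
    P=cloud(c); box=(P[...,0]>.3)&(P[...,0]<.7)&(P[...,1]>-.4)&(P[...,1]<-.05) 
    # head: above 60mm
    m=box&(P[...,2]>.055)&(P[...,2]<.09)
    n_,l=cv2.connectedComponents(m.astype(np.uint8))
    for i in range(1,n_):
        q=P[l==i]
        if len(q)<15: continue
        r=cv2.minAreaRect((q[:,:2]*1000).astype(np.float32)); print(n,len(q),r,q[:,2].max(),q.mean(0))
    m=box&(P[...,2]>.006)&(P[...,2]<.09)
    n_,l=cv2.connectedComponents(m.astype(np.uint8))
    for i in range(1,n_):
        q=P[l==i]
        if len(q)<40: continue
        r=cv2.minAreaRect((q[:,:2]*1000).astype(np.float32)); print(n,'all',len(q),r,q[:,2].max())
P=cloud(t); m=(P[...,2]>.007)&(P[...,2]<.017)&(P[...,1]>.03)&(P[...,1]<.4)&(P[...,0]>.4)&(P[...,0]<.75)
n_,l=cv2.connectedComponents(m.astype(np.uint8))
for i in range(1,n_):
    q=P[l==i]
    if len(q)<80: continue
    print('board',len(q),cv2.minAreaRect((q[:,:2]*1000).astype(np.float32)),q[:,2].mean())
for k in [(293,287),(384,299)]: print(pt(t,k[0]/1.5,k[1]/1.5))
for k in [(306,221),(386,235),(373,299),(293,285)]: print('corner',pt(t,k[0]/1.5,k[1]/1.5))
for k in [(310,230),(380,242)]: print('handle',pt(t,k[0]/1.5,k[1]/1.5))
for k in [(484,256),(528,286),(506,319),(462,289)]: print('cradle',pt(t,k[0]/1.5,k[1]/1.5))
```

```text
top 243 ((518.2767333984375, -219.29039001464844), (47.52688980102539, 59.57295608520508), 62.24568557739258) 0.08147920510466118 [ 0.51890542 -0.21836676  0.0709157 ]
top all 1095 ((517.350830078125, -221.8221435546875), (135.50436401367188, 113.56683349609375), 63.9059944152832) 0.08147920510466118
top all 141 ((379.6771545410156, -68.01945495605469), (66.59062957763672, 32.68918228149414), 1.2320021390914917) 0.043097496894092056
top all 257 ((365.3255920410156, -255.5394287109375), (61.26664352416992, 55.392242431640625), 79.160400390625) 0.05368725553812147
top all 254 ((337.98577880859375, -364.595458984375), (59.93833541870117, 55.481971740722656), 7.52325963973999) 0.055308343842900856
scene 160 ((522.5780639648438, -211.97869873046875), (43.34117126464844, 59.208858489990234), 64.3237533569336) 0.07787099484645098 [ 0.52430957 -0.20880754  0.06836263]
scene all 179 ((338.4961853027344, -354.0240783691406), (62.265892028808594, 44.471229553222656), 8.158707618713379) 0.04945647440930798
scene all 190 ((368.63201904296875, -253.46600341796875), (64.02722930908203, 46.009101867
[... 255 characters left out ...]
47, 25.357709884643555), 8.072720527648926) 0.03692742270107597
board 1875 ((575.9625854492188, 151.68016052246094), (204.31851196289062, 163.69692993164062), 79.59564208984375) 0.011815163922330351
[0.50880301 0.26194471 0.00099674]
[0.48392166 0.04241528 0.00165416]
corner [0.66760498 0.23318118 0.0107113 ]
corner [0.63781133 0.0405444  0.00365788]
corner [0.48340741 0.06868996 0.00325811]
corner [0.51347027 0.26143335 0.00449104]
handle [0.64267767 0.21891864 0.03626448]
handle [0.61685514 0.05310367 0.03725306]
cradle [ 0.59099443 -0.19492701  0.00488705]
cradle [ 0.52140542 -0.30172386 -0.00272247]
cradle [ 0.44159249 -0.24904261  0.00302862]
cradle [ 0.51065534 -0.1425012   0.01571917]
```

View pics/crop0.png

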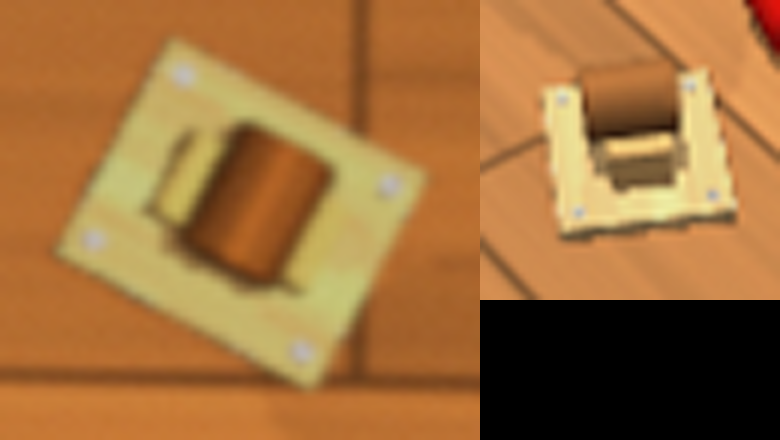

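Confirmed: the brown cylinder in the cradle is the head. Its centre is at about (0.518, -0.219), with the axis at about -26.5° from x. Board middle is at about (0.576, 0.152). I'll swing over to the cradle.

```bash
python3 -m creep '[[[0,0,0.062,-0.0045,0.039,0,0.0854],[0,0,0.062,-0.0045,0.039,0,0.0854],[0,0,0.062,-0.0045,0.039,0,0.0854],[0,0,0.062,-0.0045,0.039,0,0.0854],[0,0,0.062,-0.0045,0.039,0,0.0854],[0,0,0.062,-0.0045,0.039,0,0.0854],[0,0,0.062,-0.0045,0.038,0,0.0854],[0,0,0.062,-0.0045,0.038,0,0.0854],[0,0,0.062,-0.0045,0.038,0,0.0854],[0,0,0.062,-0.0045,0.038,0,0.0854],[0,0,0.062,-0.0045,0.038,0,0.0854],[0,0,0.062,-0.0045,0.038,0,0.0854]]]' 30
cat >> h.py <<'E'
def st():
    o=get_obs(); q=o['tool_rot']; M=R.from_quat([q[1],q[2],q[3],q[0]]).as_matrix(); p=np.array(o['eef_pos'])
    return o,M,p
def rep():
    o,M,p=st(); print('t',round(o['t'],2),'p',p.round(4),'x',M[:,0].round(3),'z',M[:,2].round(3),'yaw',np.degrees(np.arctan2(M[1,0],M[0,0])).round(1),'g',round(o['gripper_width'],3),'F',np.round(o['contact_force'],1)); print('q',np.round(o['q'],2))
E
python3 -c "from h import *;rep()"
```

```text
t: 1.15
eef_pos: [0.5503, 0.2953, 0.2961]
tool_rot: [-0.001, 0.974, 0.226, -0.005]
contact_force: [1.5, -0.5, -0.1]
gripper_width: 0.998
t 1.15 p [0.5503 0.2953 0.2961] x [ 0.898  0.44  -0.009] z [-0.009 -0.001 -1.   ] yaw 26.1 g 0.998 F [ 1.5 -0.5 -0.1]
q [-0.81  0.41  0.29  1.7  -0.14  1.06 -0.02]
```

```bash
python3 -m creep '[[[0,0,0.064,-0.0045,0.039,0,0.0854],[0,0,0.064,-0.0045,0.039,0,0.0854],[0,0,0.064,-0.0045,0.039,0,0.0854],[0,0,0.064,-0.0045,0.039,0,0.0854],[0,0,0.064,-0.0045,0.039,0,0.0854],[0,0,0.064,-0.0045,0.038,0,0.0854],[0,0,0.064,-0.0045,0.038,0,0.0854],[0,0,0.064,-0.0045,0.038,0,0.0854],[0,0,0.064,-0.0045,0.037,0,0.0854],[0,0,0.064,-0.0045,0.037,0,0.0854],[0,0,0.064,-0.0045,0.036,0,0.0854],[0,0,0.064,-0.0045,0.036,0,0.0854],[0,0,0.064,-0.0045,0.035,0,0.0854],[0,0,0.064,-0.0045,0.03,0,0.0854]]]' 30
cat >> h.py <<'E'
def go(P,yaw):
    "shift in tool axes and turn about tool z to reach TCP P with jaw yaw deg"
    o,M,p=st(); print('shift',(M.T@(np.array(P)-p)).round(4)); d=np.radians(yaw)-np.arctan2(M[1,0],M[0,0]); print('turnz',round(-d,4),'level rotvec(tool)',(M.T@np.cross(M[:,2],[0,0,-1])).round(3))
E
python3 - <<'E'
from h import *
rep(); go([.518,-.219,.24],-26.5)
c=cam('wrist'); save(c,'w1.png')
E
```

```text
t: 2.32
eef_pos: [0.5039, -0.2347, 0.2955]
tool_rot: [0.003, 0.97, -0.242, -0.003]
contact_force: [0.6, -0.9, -0.9]
gripper_width: 0.995
t 2.32 p [ 0.5039 -0.2347  0.2955] x [ 0.882 -0.47  -0.005] z [-0.008 -0.004 -1.   ] yaw -28.1 g 0.995 F [ 0.6 -0.9 -0.9]
q [-0.21  0.34  0.66  1.88 -0.24  1.01  0.07]
shift [ 0.0054 -0.0209  0.0553]
turnz -0.0273 level rotvec(tool) [0.007 0.005 0.   ]
```

View pics/w1.png

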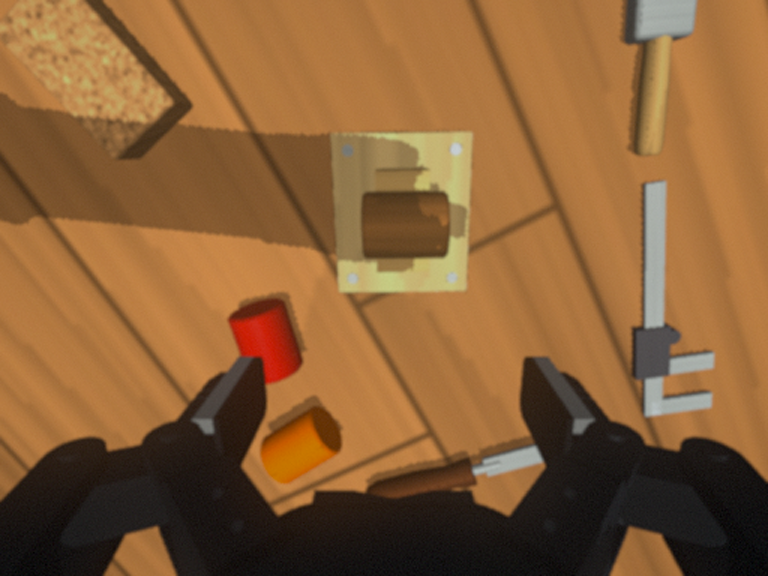

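The wrist view shows the head at about (405,225), aligned with the jaws. I'll measure it from this closer view.

```bash
cat >> h.py <<'E'
def head(c,lo=.055,hi=.1):
    P=cloud(c); m=(P[...,2]>lo)&(P[...,2]<hi)&(np.hypot(P[...,0]-.518,P[...,1]+.219)<.06)
    q=P[m]; r=cv2.minAreaRect((q[:,:2]*1000).astype(np.float32)); print(len(q),r,'top',np.percentile(q[:,2],98))
E
python3 - <<'E'
from h import *
c=cam('wrist'); head(c); head(c,.06)
P=cloud(c); m=(P[...,2]>.008)&(P[...,2]<.02)&(np.hypot(P[...,0]-.518,P[...,1]+.219)<.12)
print(cv2.minAreaRect((P[m][:,:2]*1000).astype(np.float32)))
E
```

```text
2618 ((518.2930908203125, -219.5357208251953), (47.08902359008789, 59.86281204223633), 62.480655670166016) top 0.07686465376619574
2520 ((518.2359619140625, -219.677490234375), (45.72234344482422, 59.916847229003906), 62.662017822265625) top 0.07687520208793713
((516.6004028320312, -219.26699829101562), (130.239501953125, 110.10598754882812), 62.66535568237305)
```

```bash
python3 -c "from h import *;go([.518,-.2195,.2],-27.4)"
python3 -m creep '[[[0.004,0.003,-0.006,0.003,-0.010,0.033,0.0854],[0.003,0.002,-0.006,0.003,-0.010,0.033,0.0854],[0,0,0,0,0,0.03,0.0854],[0,0,0,0,0,0.0,0.0854]]]' 30
python3 -c "from h import *;rep();go([.518,-.2195,.104],-27.4)"
```

```text
shift [ 0.0064 -0.0251  0.0955]
turnz -0.0185 level rotvec(tool) [0.009 0.005 0.   ]
t: 2.75
eef_pos: [0.5175, -0.2245, 0.1989]
tool_rot: [-0.0, 0.971, -0.241, 0.003]
contact_force: [-1.0, 0.9, -0.6]
gripper_width: 0.999
t 2.75 p [ 0.5175 -0.2245  0.1989] x [ 0.884 -0.468  0.006] z [ 0.006 -0.001 -1.   ] yaw -27.9 g 0.999 F [-1.   0.9 -0.6]
q [-0.15  0.47  0.58  1.95 -0.36  0.81  0.14]
shift [-0.0025 -0.0044  0.0949]
turnz -0.0083 level rotvec(tool) [-0.002 -0.006  0.   ]
```

```bash
python3 -m creep '[[[-0.002,-0.006,-0.008,-0.0025,-0.0045,0.025,0.0854],[0,0,0,0,0,0.03,0.0854],[0,0,0,0,0,0.02,0.0854],[0,0,0,0,0,0.012,0.0854],[0,0,0,0,0,0,0.0854]]]' 30
python3 -c "
from h import *;rep();go([.518,-.2195,.104],-27.4)
c=cam('wrist');save(c,'w2.png')"
```

```text
t: 3.17
eef_pos: [0.5216, -0.2172, 0.1126]
tool_rot: [-0.001, 0.972, -0.234, 0.001]
contact_force: [-0.2, 0.3, -0.6]
gripper_width: 0.998
t 3.17 p [ 0.5216 -0.2172  0.1126] x [ 0.89  -0.455  0.002] z [ 0.003  0.001 -1.   ] yaw -27.1 g 0.998 F [-0.2  0.3 -0.6]
q [-0.08  0.6   0.49  1.99 -0.45  0.65  0.22]
shift [-0.0022  0.0037  0.0086]
turnz 0.0055 level rotvec(tool) [-0.003 -0.002  0.   ]
```

View pics/w2.png

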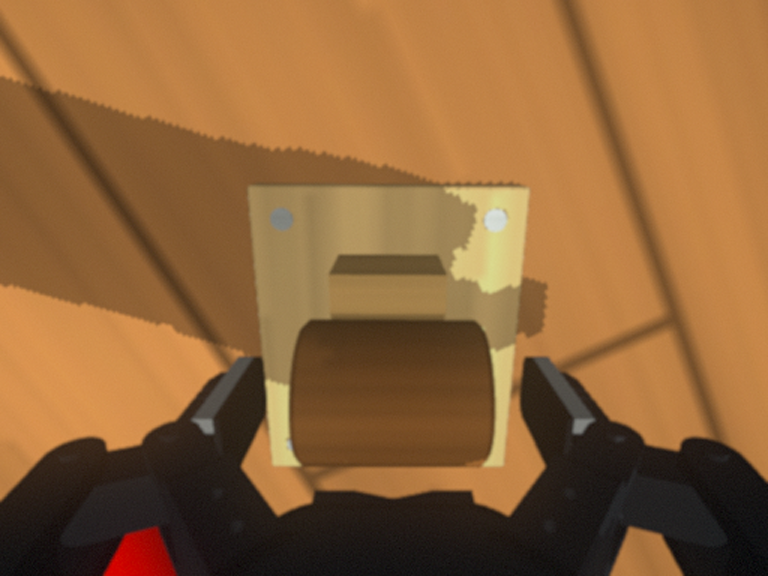

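Head is centred between the jaws (left gap 265→290, right gap 493→525). I'll correct, close and lift.

```bash
python3 -m creep '[[[-0.003,-0.002,0.004,-0.002,0.003,0.008,0.0854],[0,0,0,0,0,0,0.0854],[0,0,0,0,0,0,0.05],[0,0,0,0,0,0,0.05],[0,0,0,0,0,0,0.05],[0,0,0,0,0,0,0.05],[0,0,0,0,0,0,0.05]]]' 50
python3 -c "
from h import *;rep()"
python3 -m creep '[[[0,0,0,0,0,0,0.05],[0,0,0,0,0,-0.01,0.05],[0,0,0,0,0,-0.025,0.05],[0,0,0,0,0,-0.04,0.05],[0,0,0,0,0,-0.04,0.05],[0,0,0,0,0,-0.04,0.05],[0,0,0,0,0,-0.04,0.05],[0,0,0,0,0,-0.03,0.05],[0,0,0,0,0,-0.02,0.05],[0,0,0,0,0,0,0.05]]]' 50
python3 -c "
from h import *;rep()
c=cam('wrist');save(c,'w3.png');c=cam('scene');save(c,'s3.png',(130,60,330,210),4)"
```

```text
t: 3.8
eef_pos: [0.5224, -0.221, 0.1118]
tool_rot: [0.0, 0.972, -0.236, 0.006]
contact_force: [-1.0, 0.9, -0.6]
gripper_width: 0.694
t 3.8 p [ 0.5224 -0.221   0.1118] x [ 0.888 -0.459  0.011] z [ 0.011 -0.003 -1.   ] yaw -27.3 g 0.694 F [-1.   0.9 -0.6]
q [-0.08  0.6   0.49  1.99 -0.46  0.64  0.23]
t: 4.63
eef_pos: [0.5167, -0.2211, 0.3714]
tool_rot: [0.0, 0.971, -0.238, 0.003]
contact_force: [0.3, 0.2, -0.4]
gripper_width: 0.696
t 4.63 p [ 0.5167 -0.2211  0.3714] x [ 0.886 -0.463  0.006] z [ 0.006 -0.002 -1.   ] yaw -27.6 g 0.696 F [ 0.3  0.2 -0.4]
q [-0.27  0.26  0.7   1.79 -0.18  1.15  0.  ]
```

View pics/s3.png

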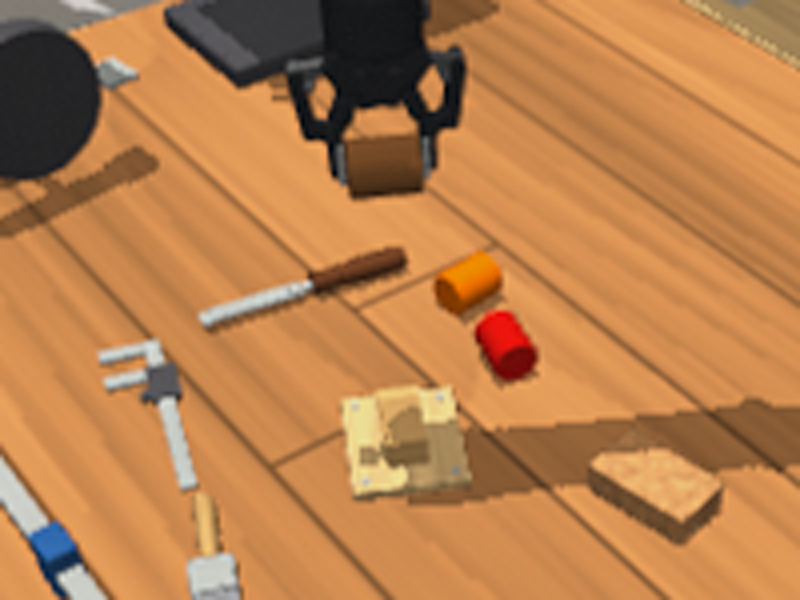

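View pics/w3.png

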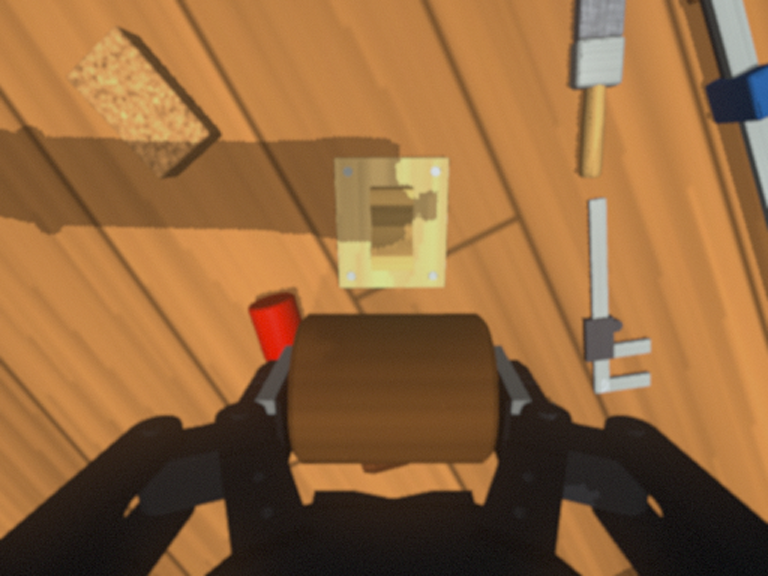

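Head is held at 0.694 opening (≈59 mm). Now I'll turn it about tool x so its underside faces the scene camera.

```bash
python3 -m creep '[[[0.12,0,0,0,0.007,0,0.05],[0.12,0,0,0,0.007,0,0.05],[0.12,0,0,0,0.007,0,0.05],[0.12,0,0,0,0.007,0,0.05],[0.12,0,0,0,0.007,0,0.05],[0.12,0,0,0,0.007,0,0.05],[0.12,0,0,0,0.007,0,0.05],[0.12,0,0,0,0.007,0,0.05],[0,0,0,0,0,0,0.05]]]' 50
python3 -c "
from h import *;rep()
c=cam('scene');save(c,'s4.png',(180,50,280,125),8)"
```

```text
t: 5.48
eef_pos: [0.4912, -0.2579, 0.3313]
tool_rot: [-0.467, 0.852, -0.211, 0.108]
contact_force: [-1.8, 1.5, -2.0]
gripper_width: 0.694
t 5.48 p [ 0.4912 -0.2579  0.3313] x [ 0.888 -0.46  -0.012] z [ 0.381  0.75  -0.541] yaw -27.4 g 0.694 F [-1.8  1.5 -2. ]
q [ 0.36  0.49  0.51  1.86 -1.1   1.56  0.84]
```

View pics/s4.png

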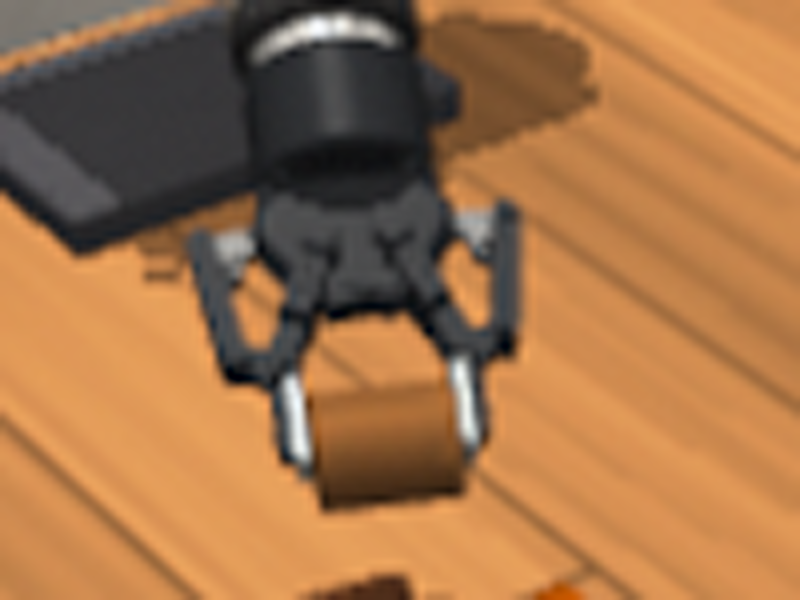

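Tilt is 57° and no hole shows on the camera side, so it must be underneath or on the far (+tool y) side. Turning the other way also brings it up.

```bash
python3 -m creep '[[[-0.12,0,0,0,-0.007,0,0.05],[-0.12,0,0,0,-0.007,0,0.05],[-0.12,0,0,0,-0.007,0,0.05],[-0.12,0,0,0,-0.007,0,0.05],[-0.12,0,0,0,-0.007,0,0.05],[-0.12,0,0,0,-0.007,0,0.05],[-0.12,0,0,0,-0.007,0,0.05],[-0.12,0,0,0,-0.007,0,0.05],[-0.12,0,0,0,-0.007,0,0.05],[-0.12,0,0,0,-0.007,0,0.05],[-0.12,0,0,0,-0.007,0,0.05],[-0.12,0,0,0,-0.007,0,0.05],[-0.12,0,0,0,-0.007,0,0.05],[-0.12,0,0,0,-0.007,0,0.05],[-0.12,0,0,0,-0.007,0,0.05],[0,0,0,0,0,0,0.05]]]' 50
python3 -c "
from h import *;rep()
c=cam('scene');save(c,'s5.png',(180,50,280,125),8);c=cam('top');save(c,'t5.png',(280,140,380,215),8);c=cam('wrist');save(c,'w5.png')"
```

```text
t: 6.87
eef_pos: [0.5541, -0.1576, 0.357]
tool_rot: [0.419, 0.881, -0.21, -0.064]
contact_force: [-0.0, 2.2, -1.8]
gripper_width: 0.696
t 6.87 p [ 0.5541 -0.1576  0.357 ] x [ 0.904 -0.423  0.064] z [-0.288 -0.712 -0.64 ] yaw -25.1 g 0.696 F [-0.   2.2 -1.8]
q [-0.72  0.56  0.84  1.75  0.43  1.31 -0.56]
```

View pics/s5.png

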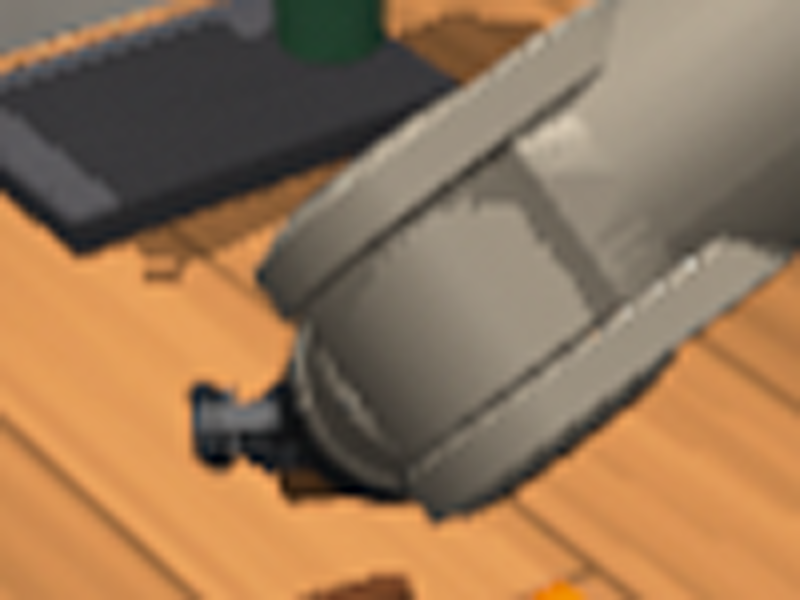

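View pics/t5.png

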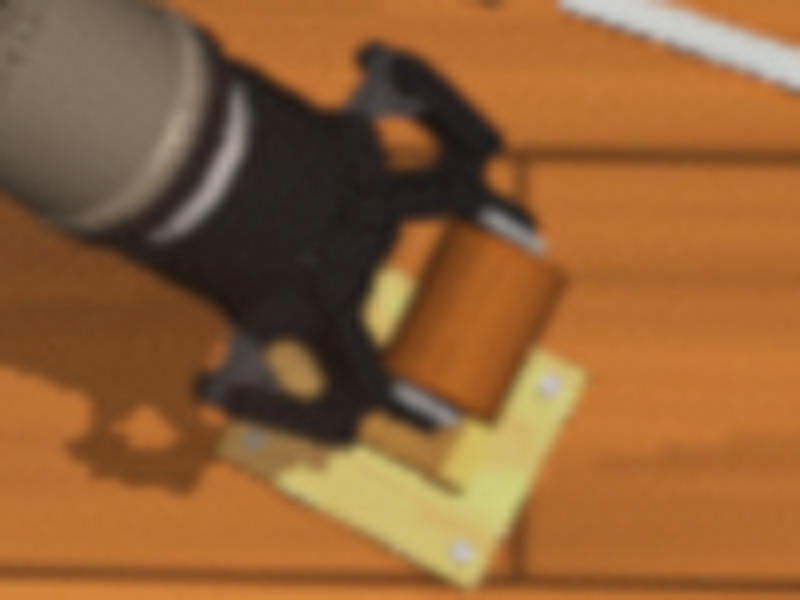

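View pics/w5.png

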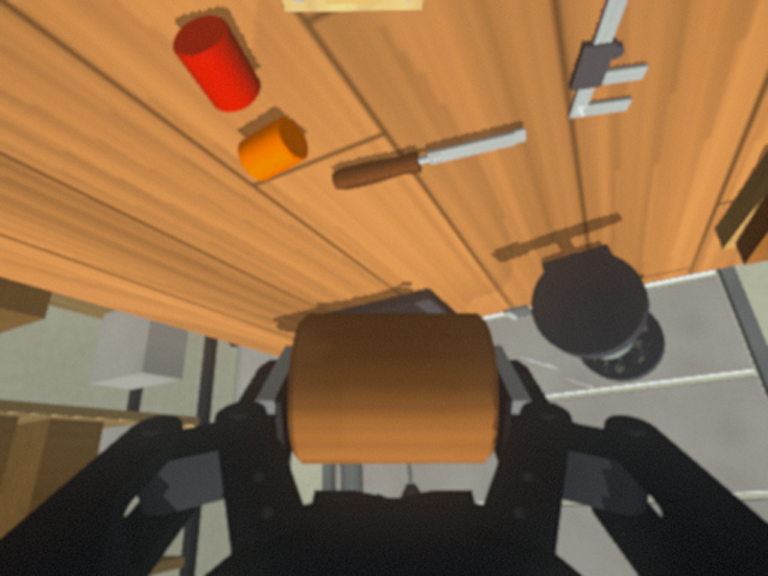

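The hole isn't within about 65° of up either, so it lies near the underside. Plan: put the head back in the V at this -50° tilt, release, then regrip at the opposite tilt.

```bash
cat >> h.py <<'E'
def goal(C,tilt,yaw=-27.4,L=.0598,n=1):
    "tool tilt: Rx(tilt deg) applied to tool-down pose; C head centre"
    o,M,p=st(); y=np.radians(yaw); x=np.array([np.cos(y),np.sin(y),0]); z=np.array([0,0,-1.]); B=np.stack([x,np.cross(z,x),z],1)
    G=B@R.from_euler('x',tilt,degrees=True).as_matrix(); P=np.array(C)-L*G[:,2]
    rv=R.from_matrix(M.T@G).as_rotvec(); print('rot',rv.round(3),'shift',(M.T@(P-p)).round(4),'headnow',(p+L*M[:,2]).round(4),'tiltnow',np.degrees(np.arctan2(-(B.T@M[:,2])[1],(B.T@M[:,2])[2])).round(1))
    print('shift-dir world', (P-p).round(4))
E
python3 -c "from h import *;goal([.518,-.2195,.2],-50)"
```

```text
rot [-0.009 -0.065 -0.034] shift [-0.013  -0.0813  0.093 ] headnow [ 0.5337 -0.2068  0.3225] tiltnow -49.6
shift-dir world [-0.0121 -0.0142 -0.1228]
```

```bash
python3 -m creep '[[[0,-0.016,-0.008,-0.003,-0.02,0.023,0.05],[0,-0.016,-0.008,-0.003,-0.02,0.023,0.05],[0,-0.016,-0.008,-0.003,-0.02,0.023,0.05],[0,-0.016,-0.008,-0.003,-0.02,0.023,0.05],[0,0,0,0,0,0,0.05]]]' 50
python3 -c "from h import *;rep();goal([.518,-.2195,.1],-50)"
```

```text
t: 7.43
eef_pos: [0.5377, -0.1865, 0.2475]
tool_rot: [0.395, 0.886, -0.227, -0.088]
contact_force: [-0.6, 0.7, -0.8]
gripper_width: 0.694
t 7.43 p [ 0.5377 -0.1865  0.2475] x [ 0.881 -0.472  0.023] z [-0.336 -0.66  -0.672] yaw -28.2 g 0.694 F [-0.6  0.7 -0.8]
q [-0.61  0.69  0.77  1.83  0.34  1.13 -0.59]
rot [-0.039 -0.005 -0.026] shift [-0.0049 -0.0856  0.0679] headnow [ 0.5176 -0.2259  0.2073] tiltnow -47.8
shift-dir world [ 0.0014  0.0076 -0.1091]
```

```bash
python3 -m creep '[[[-0.01,-0.001,-0.006,-0.001,-0.021,0.017,0.05],[-0.01,-0.001,-0.006,-0.001,-0.021,0.017,0.05],[-0.01,-0.001,-0.006,-0.001,-0.021,0.017,0.05],[-0.01,-0.001,-0.006,-0.001,-0.021,0.017,0.05],[0,0,0,0,0,0,0.05]]]' 50
python3 -c "from h import *;rep();goal([.518,-.2195,.06],-50);goal([.518,-.2195,.052],-50)"
```

```text
t: 7.85
eef_pos: [0.5425, -0.1899, 0.1515]
tool_rot: [0.405, 0.882, -0.227, -0.089]
contact_force: [-0.6, 1.1, -0.3]
gripper_width: 0.697
t 7.85 p [ 0.5425 -0.1899  0.1515] x [ 0.881 -0.472  0.026] z [-0.34  -0.673 -0.657] yaw -28.2 g 0.697 F [-0.6  1.1 -0.3]
q [-0.56  0.85  0.71  1.85  0.3   1.   -0.66]
rot [-0.019 -0.007 -0.029] shift [-0.0096 -0.0451  0.0286] headnow [ 0.5222 -0.2301  0.1122] tiltnow -48.9
shift-dir world [-0.0034  0.0111 -0.053 ]
rot [-0.019 -0.007 -0.029] shift [-0.0099 -0.0512  0.0338] headnow [ 0.5222 -0.2301  0.1122] tiltnow -48.9
shift-dir world [-0.0034  0.0111 -0.061 ]
```

```bash
python3 -m creep '[[[-0.01,-0.004,-0.015,-0.0045,-0.015,0.008,0.05],[-0.01,-0.004,-0.015,-0.0045,-0.015,0.008,0.05],[0,0,0,0,0,0,0.05]]]' 50
python3 -c "from h import *;rep();goal([.518,-.2195,.06],-50);goal([.518,-.2195,.052],-50)"
```

```text
t: 8.1
eef_pos: [0.542, -0.1826, 0.1261]
tool_rot: [0.409, 0.881, -0.218, -0.096]
contact_force: [-0.2, 1.4, -0.1]
gripper_width: 0.694
t 8.1 p [ 0.542  -0.1826  0.1261] x [ 0.886 -0.463  0.01 ] z [-0.348 -0.679 -0.647] yaw -27.6 g 0.694 F [-0.2  1.4 -0.1]
q [-0.56  0.89  0.69  1.85  0.29  0.98 -0.67]
rot [-0.005 -0.004 -0.009] shift [-0.0046 -0.0223  0.0163] headnow [ 0.5212 -0.2232  0.0874] tiltnow -49.7
shift-dir world [-0.0029  0.0038 -0.0276]
rot [-0.005 -0.004 -0.009] shift [-0.0046 -0.0284  0.0215] headnow [ 0.5212 -0.2232  0.0874] tiltnow -49.7
shift-dir world [-0.0029  0.0038 -0.0356]
```

```bash
python3 -m creep '[[[-0.003,-0.002,-0.005,-0.0025,-0.010,0.008,0.05],[-0.002,-0.002,-0.004,-0.002,-0.010,0.008,0.05],[0,0,0,0,-0.003,0.003,0.05],[0,0,0,0,0,0,0.05]]]' 50
python3 -c "from h import *;rep();goal([.518,-.2195,.052],-50)"
```

```text
t: 8.43
eef_pos: [0.5408, -0.1815, 0.0995]
tool_rot: [0.409, 0.881, -0.217, -0.096]
contact_force: [-0.7, -0.2, -0.2]
gripper_width: 0.7
t 8.43 p [ 0.5408 -0.1815  0.0995] x [ 0.887 -0.461  0.008] z [-0.348 -0.679 -0.646] yaw -27.5 g 0.7 F [-0.7 -0.2 -0.2]
q [-0.56  0.93  0.68  1.85  0.28  0.95 -0.69]
rot [-0.005 -0.004 -0.007] shift [-0.0028 -0.0079  0.0046] headnow [ 0.52   -0.2221  0.0608] tiltnow -49.7
shift-dir world [-0.0017  0.0026 -0.009 ]
```

```bash
python3 -m creep '[[[0,0,-0.004,-0.002,-0.007,0.004,0.05],[0,0,0,0,-0.003,0.001,0.05],[0,0,0,0,0,0,0.05]]]' 50
python3 -c "from h import *;rep();goal([.518,-.2195,.052],-50)
c=cam('scene');save(c,'s6.png',(180,120,280,195),8)"
```

```text
t: 8.68
eef_pos: [0.5398, -0.1797, 0.0893]
tool_rot: [0.41, 0.881, -0.216, -0.098]
contact_force: [0.4, -0.3, -1.8]
gripper_width: 0.693
t 8.68 p [ 0.5398 -0.1797  0.0893] x [ 0.888 -0.461  0.005] z [-0.349 -0.681 -0.644] yaw -27.4 g 0.693 F [ 0.4 -0.3 -1.8]
q [-0.56  0.95  0.67  1.85  0.28  0.94 -0.7 ]
rot [-0.002 -0.003 -0.004] shift [-0.001   0.0006 -0.0011] headnow [ 0.5189 -0.2204  0.0508] tiltnow -49.9
shift-dir world [-0.0007  0.0008  0.0012]
```

View pics/s6.png

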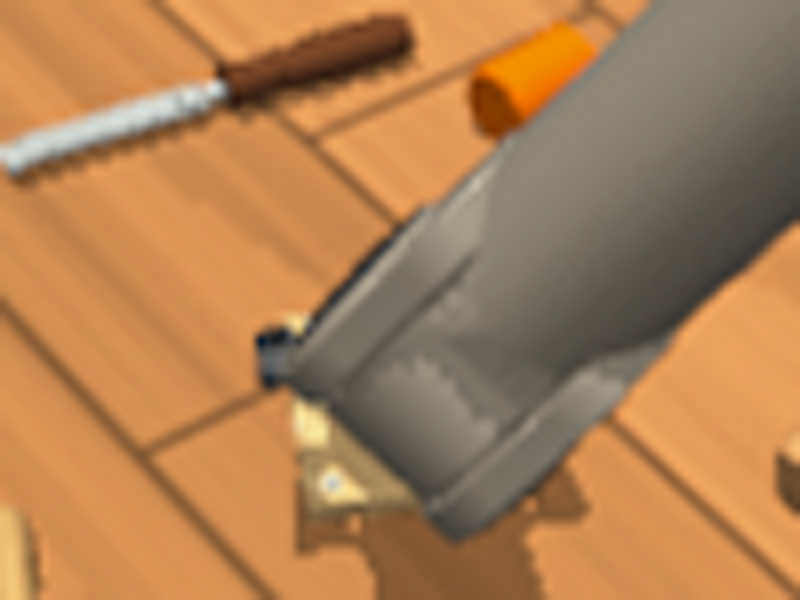

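Seated: head estimate is (0.519,-0.220,0.051), within 2 mm of the cradle point, with a light downward force. Releasing and backing off along the tool axis.

```bash
python3 -m creep '[[[0,0,0,0,0,0,0.0854],[0,0,0,0,0,0,0.0854],[0,0,0,0,0,0,0.0854],[0,0,0,0,0,0,0.0854],[0,0,0,0,0,0,0.0854],[0,0,0,0,0,-0.03,0.0854],[0,0,0,0,0,-0.04,0.0854],[0,0,0,0,0,-0.04,0.0854],[0.1,0,0,0,0.006,-0.02,0.0854],[0,0,0,0,0,0,0.0854]]]' 50
python3 -c "from h import *;rep();goal([.518,-.2195,.2],-0)
c=cam('wrist');save(c,'w7.png');head(c)"
```

```text
t: 9.57
eef_pos: [0.5845, -0.0915, 0.1804]
tool_rot: [0.365, 0.9, -0.221, -0.088]
contact_force: [0.8, -1.2, 1.2]
gripper_width: 1.001
t 9.57 p [ 0.5845 -0.0915  0.1804] x [ 0.887 -0.462  0.003] z [-0.32  -0.618 -0.718] yaw -27.5 g 1.001 F [ 0.8 -1.2  1.2]
q [-0.63  0.8   0.66  1.74  0.22  1.16 -0.65]
rot [ 0.77  -0.002 -0.003] shift [0.0004 0.1589 0.0433] headnow [ 0.5654 -0.1284  0.1374] tiltnow -44.1
shift-dir world [-0.0665 -0.128   0.0794]
2332 ((522.2062377929688, -210.55149841308594), (31.17450523376465, 60.04555892944336), 61.267173767089844) top 0.07650408704669781
```

View pics/w7.png

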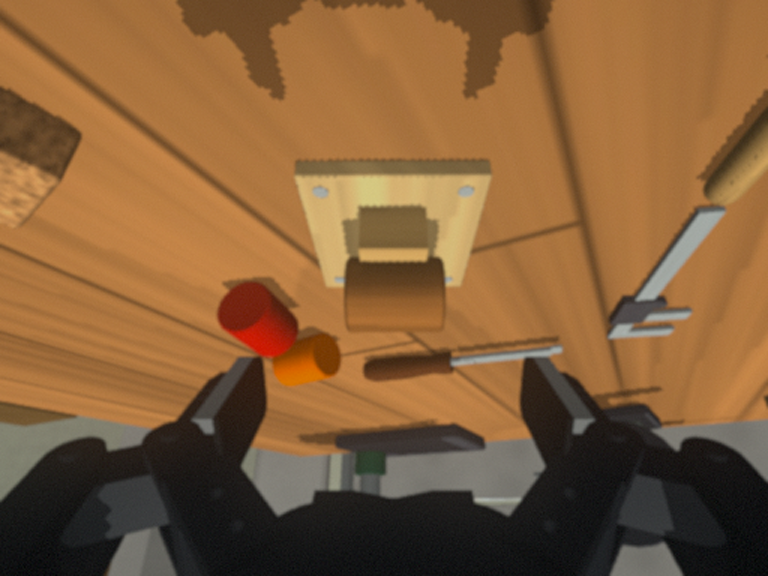

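Head is well seated, with no hole on the visible side. Arc over to +50° tilt on the far side.

```bash
python3 -m creep '[[[0.117,0,0,0,0.023,0,0.0854],[0.117,0,0,0,0.023,0,0.0854],[0.117,0,0,0,0.023,0,0.0854],[0.117,0,0,0,0.023,0,0.0854],[0.117,0,0,0,0.023,0,0.0854],[0.117,0,0,0,0.023,0,0.0854],[0.117,0,0,0,0.023,0,0.0854],[0.117,0,0,0,0.023,0,0.0854],[0.117,0,0,0,0.023,0,0.0854],[0.117,0,0,0,0.023,0,0.0854],[0.117,0,0,0,0.023,0,0.0854],[0.117,0,0,0,0.023,0,0.0854],[0.117,0,0,0,0.023,0,0.0854],[0.117,0,0,0,0.023,0,0.0854],[0,0,0,0,0,0,0.0854]]]' 50
python3 -c "from h import *;rep();goal([.518,-.2195,.052],50)
c=cam('wrist');save(c,'w8.png');head(c)"
```

```text
t: 10.87
eef_pos: [0.4457, -0.3526, 0.1608]
tool_rot: [-0.433, 0.87, -0.211, 0.106]
contact_force: [-1.9, 0.2, -1.1]
gripper_width: 1.0
t 10.87 p [ 0.4457 -0.3526  0.1608] x [ 0.889 -0.459  0.002] z [ 0.367  0.709 -0.602] yaw -27.3 g 1.0 F [-1.9  0.2 -1.1]
q [ 0.78  0.72  0.15  1.8  -0.95  1.33  1.03]
rot [-0.052  0.     0.002] shift [ 0.003  -0.0073  0.1267] headnow [ 0.4677 -0.3102  0.1248] tiltnow 53.0
shift-dir world [ 0.0512  0.0924 -0.0704]
3120 ((515.3421630859375, -223.93804931640625), (38.43704605102539, 60.219085693359375), 62.92359924316406) top 0.07609012428099032
```

View pics/w8.png

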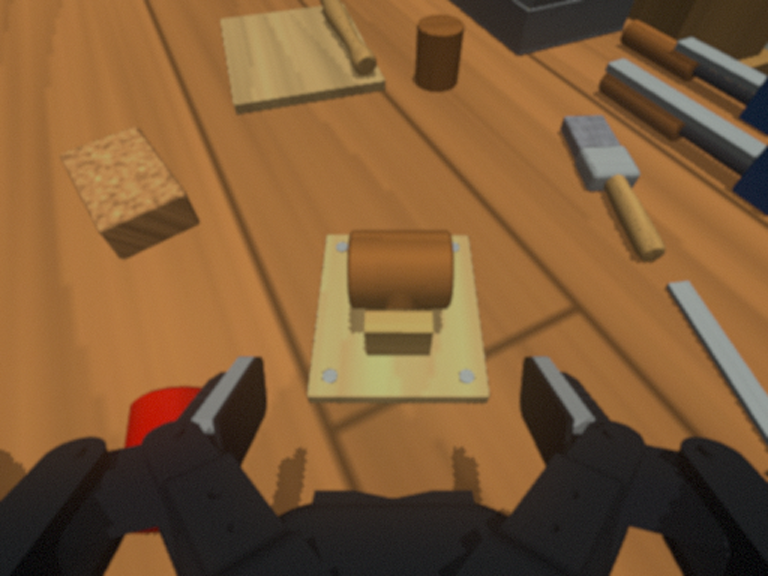

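The wrist view shows the head at (400,270) in the cradle, centred between the jaws. There's a slight notch on its lower edge near (400,305), perhaps the rim of the hole. Approaching to regrip.

```bash
python3 -m creep '[[[-0.02,0,0,0.001,-0.002,0.03,0.0854],[-0.02,0,0,0.001,-0.002,0.03,0.0854],[-0.012,0,0,0.001,-0.002,0.025,0.0854],[0,0,0,0,0,0,0.0854]]]' 50
python3 -c "from h import *;rep();goal([.518,-.2195,.052],50)
c=cam('wrist');save(c,'w9.png',(180,80,360,290),3)"
```

```text
t: 11.25
eef_pos: [0.4821, -0.2889, 0.1121]
tool_rot: [-0.406, 0.882, -0.216, 0.099]
contact_force: [0.3, 0.7, -0.6]
gripper_width: 1.005
t 11.25 p [ 0.4821 -0.2889  0.1121] x [ 0.887 -0.461 -0.001] z [ 0.35   0.674 -0.65 ] yaw -27.5 g 1.005 F [ 0.3  0.7 -0.6]
q [ 0.68  0.75  0.11  1.88 -1.02  1.14  1.04]
rot [ 0.01  -0.001 -0.001] shift [-0.     -0.0046  0.0386] headnow [ 0.503  -0.2485  0.0732] tiltnow 49.4
shift-dir world [ 0.0149  0.0287 -0.0216]
```

View pics/w9.png

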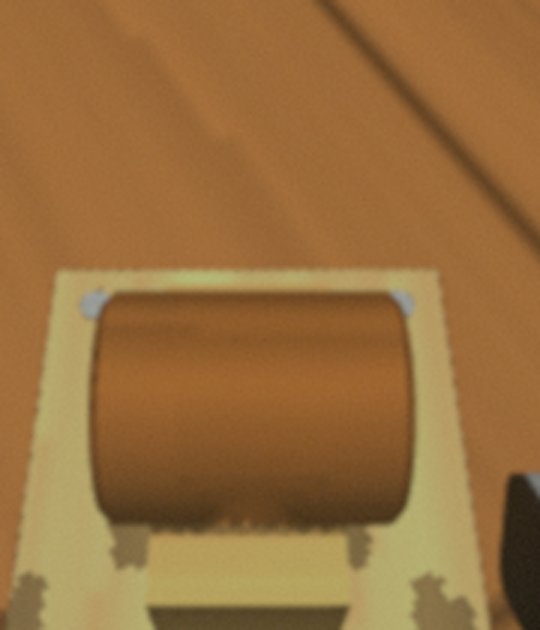

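There is a sliver of the hole's rim at the lower edge (255,510), which confirms the direction. Final approach and grip.

```bash
python3 -m creep '[[[0.005,0,0,0,-0.003,0.02,0.0854],[0.005,0,0,0,-0.002,0.015,0.0854],[0,0,0,0,0,0.002,0.0854],[0,0,0,0,0,0,0.0854]]]' 50
python3 -c "from h import *;rep();goal([.518,-.2195,.052],50)"
```

```text
t: 11.63
eef_pos: [0.4978, -0.262, 0.0955]
tool_rot: [-0.408, 0.882, -0.214, 0.102]
contact_force: [0.5, 0.2, 0.5]
gripper_width: 1.003
t 11.63 p [ 0.4978 -0.262   0.0955] x [ 0.888 -0.46   0.005] z [ 0.354  0.676 -0.646] yaw -27.4 g 1.003 F [0.5 0.2 0.5]
q [ 0.65  0.76  0.08  1.9  -1.07  1.09  1.07]
rot [ 0.005 -0.003  0.004] shift [-0.0016  0.003   0.0042] headnow [ 0.5189 -0.2216  0.0568] tiltnow 49.7
shift-dir world [-0.0009  0.0019 -0.0051]
```

```bash
python3 -m creep '[[[0.005,0,0,-0.001,0.004,0.007,0.0854],[0,0,0,0,0.0,0.002,0.0854],[0,0,0,0,0,0,0.0854],[0,0,0,0,0,0,0.05],[0,0,0,0,0,0,0.05],[0,0,0,0,0,0,0.05],[0,0,0,0,0,0,0.05],[0,0,0,0,0,0,0.05],[0,0,0,0,0,0,0.05],[0,0,0,0,0,0,0.05]]]' 50
python3 -c "from h import *;rep();goal([.518,-.2195,.052],50)"
```

```text
t: 12.47
eef_pos: [0.4982, -0.2618, 0.0877]
tool_rot: [-0.408, 0.881, -0.215, 0.104]
contact_force: [0.3, 0.6, -0.1]
gripper_width: 0.697
t 12.47 p [ 0.4982 -0.2618  0.0877] x [ 0.886 -0.464  0.008] z [ 0.359  0.675 -0.645] yaw -27.6 g 0.697 F [ 0.3  0.6 -0.1]
q [ 0.66  0.78  0.07  1.9  -1.08  1.08  1.08]
rot [ 0.002 -0.008  0.004] shift [-0.0019 -0.0026 -0.0011] headnow [ 0.5197 -0.2214  0.0492] tiltnow 49.9
shift-dir world [-0.0013  0.0016  0.0027]
```

```bash
python3 -m creep '[[[0,0,0,0,-0.01,-0.008,0.05],[0,0,0,0,-0.03,-0.025,0.05],[0,0,0,0,-0.03,-0.025,0.05],[0,0,0,0,-0.03,-0.025,0.05],[0,0,0,0,-0.03,-0.025,0.05],[0,0,0,0,-0.03,-0.025,0.05],[0,0,0,0,-0.03,-0.025,0.05],[-0.12,0,0,0,-0.007,0,0.05],[-0.12,0,0,0,-0.007,0,0.05],[-0.12,0,0,0,-0.007,0,0.05],[-0.12,0,0,0,-0.007,0,0.05],[-0.12,0,0,0,-0.007,0,0.05],[-0.12,0,0,0,-0.007,0,0.05],[-0.12,0,0,0,-0.007,0,0.05],[-0.12,0,0,0,-0.007,0,0.05],[0,0,0,0,0,0,0.05]]]' 50
python3 -c "from h import *;rep();goal([.518,-.2195,.3],0)
c=cam('wrist');save(c,'w10.png')"
```

```text
t: 13.8
eef_pos: [0.5155, -0.2195, 0.3875]
tool_rot: [0.066, 0.966, -0.249, -0.002]
contact_force: [1.2, 0.9, -1.7]
gripper_width: 0.695
t 13.8 p [ 0.5155 -0.2195  0.3875] x [ 0.876 -0.482  0.029] z [-0.037 -0.127 -0.991] yaw -28.8 g 0.695 F [ 1.2  0.9 -1.7]
q [ 0.04  0.21  0.23  1.75  0.09  1.19 -0.28]
rot [ 0.129 -0.027 -0.027] shift [ 0.0014 -0.0047  0.0274] headnow [ 0.5133 -0.227   0.3282] tiltnow -7.4
shift-dir world [ 0.0025 -0.     -0.0277]
```

View pics/w10.png

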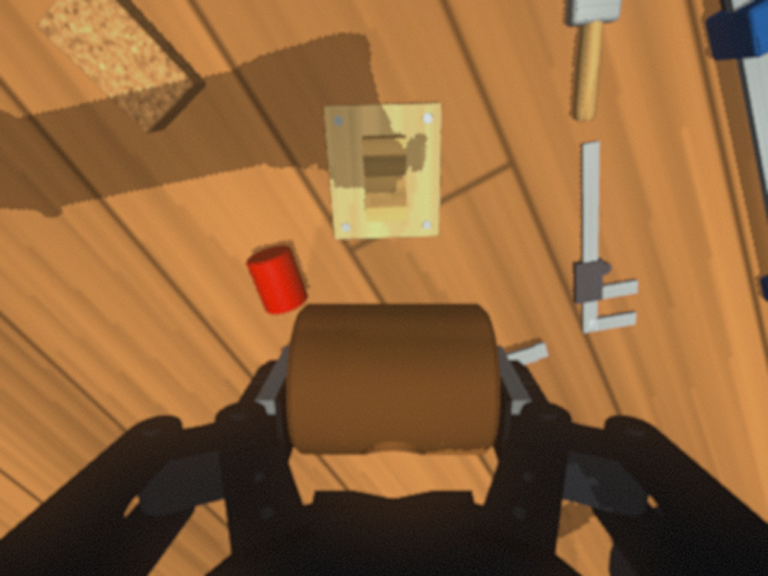

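The hole's rim is now visible at (395,447) on the +tool y side. One more turn in the cradle would let me finish with the tool near vertical and the hole in view of the wrist camera. So I'll go to tilt -50 over the cradle.

```bash
python3 -m creep '[[[-0.12,0.005,0.005,0,-0.010,0.01,0.05],[-0.12,0.005,0.005,0,-0.012,0.015,0.05],[-0.12,0.005,0.005,0,-0.015,0.02,0.05],[-0.12,0.005,0.005,0,-0.02,0.02,0.05],[-0.12,0,0,0,-0.02,0.02,0.05],[-0.12,0,0,0,-0.02,0.02,0.05],[0,0,0,0,0,0,0.05]]]' 50
python3 -c "from h import *;rep();goal([.518,-.2195,.1],-50)
c=cam('top');save(c,'t11.png',(280,140,380,215),8)
c=cam('wrist');save(c,'w11.png')"
```

```text
t: 14.43
eef_pos: [0.5336, -0.2046, 0.2526]
tool_rot: [0.406, 0.872, -0.258, -0.086]
contact_force: [-0.9, 0.9, -2.0]
gripper_width: 0.697
t 14.43 p [ 0.5336 -0.2046  0.2526] x [ 0.852 -0.521  0.06 ] z [-0.36  -0.664 -0.655] yaw -31.4 g 0.697 F [-0.9  0.9 -2. ]
q [-0.26  0.57  0.29  1.81  0.61  1.3  -0.88]
rot [-0.016  0.015 -0.091] shift [-0.0156 -0.1019  0.0557] headnow [ 0.5121 -0.2443  0.2134] tiltnow -49.0
shift-dir world [ 0.0055  0.0258 -0.1142]
```

View pics/t11.png

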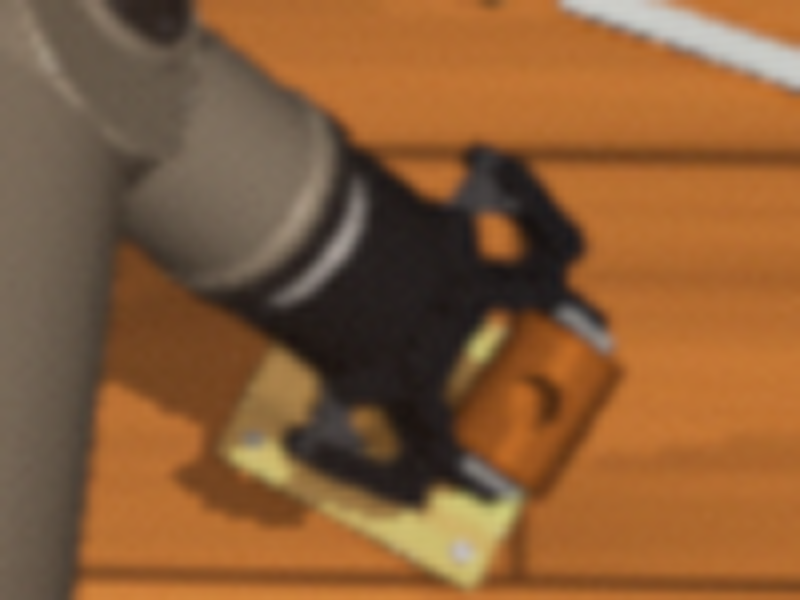

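View pics/w11.png

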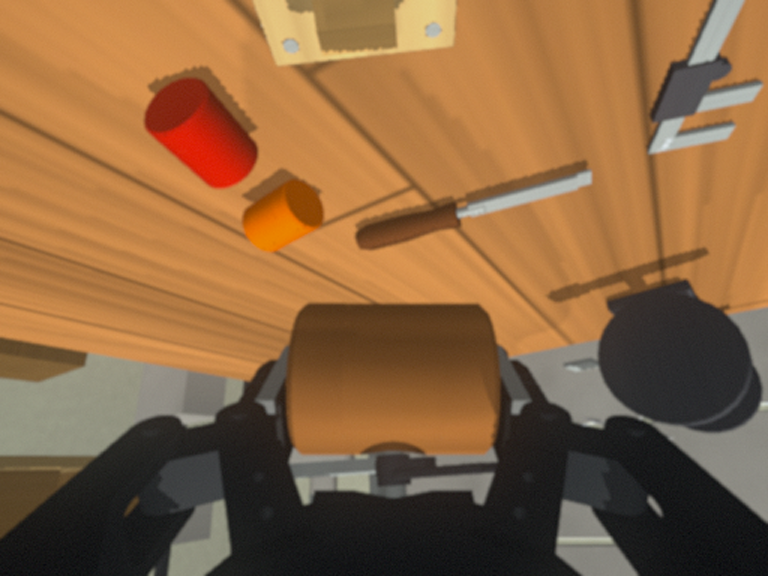

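The hole shows at about (540,400) in the top crop, already near up. I'll measure it properly.

```bash
python3 -c "
from h import *
c=cam('top');im=c['color'][172:208,330:365,::-1]; cv2.imwrite('pics/t12.png',cv2.resize(im,(700,720),interpolation=cv2.INTER_CUBIC))
o,M,p=st();C=p+.0587*M[:,2]-.0026*M[:,1]
print('C',C,proj(c,C))
y=np.radians(-31.4);M
for a in range(90,190,10):
    d=M@R.from_euler('x',-a,degrees=True).as_matrix()@np.array([0,0,1.]); print(a,d.round(2),(np.array(proj(c,C+.024*d))-[330,172])*20)
" | sed -n 1,20p
```

```text
C [ 0.5153497  -0.24704475  0.22325513] (np.float64(348.25796584399825), np.float64(189.11667197760056))
90 [-0.4  -0.54  0.74] [472.23740696 402.08126729]
100 [-0.33 -0.41  0.85] [455.87823187 390.38193766]
110 [-0.26 -0.28  0.93] [436.65956179 377.15823785]
120 [-0.17 -0.13  0.98] [415.18510134 362.8273616 ]
130 [-0.08  0.01  1.  ] [392.13852828 347.84652992]
140 [0.01 0.16 0.99] [368.25882917 332.69637424]
150 [0.1  0.3  0.95] [344.31296673 317.86312543]
160 [0.19 0.44 0.88] [321.06735572 303.82057514]
170 [0.28 0.56 0.78] [299.25970734 291.01279052]
180 [0.35 0.66 0.66] [279.57273582 279.83848484]
```

View pics/t12.png

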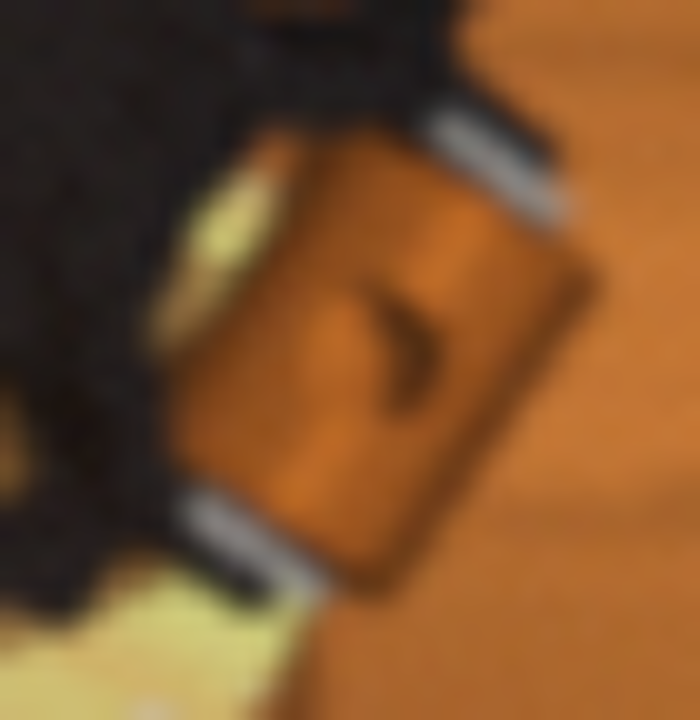

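```bash
python3 -c "
from h import *
o,M,p=st();C=p+.0587*M[:,2]-.0026*M[:,1]
acc=[]
for k in range(3):
    c=cam('top');P=cloud(c); Q=(P-C)@M
    r=np.hypot(Q[...,1],Q[...,2])
    acc.append(r)
r=np.mean(acc,0)
np.set_printoptions(linewidth=200)
print((r[180:200,336:362]*1000).round(0).astype(int))
print((Q[180:200,336:362,0]*1000).round(0).astype(int)[10])
ph=np.degrees(np.arctan2(Q[...,1],Q[...,2]))%360
m=(r<.019)&(abs(Q[...,0])<.02); v,u=np.nonzero(m);print(len(v),u.mean(),v.mean())
m=(abs(r-.024)<.004)&(abs(Q[...,0])<.028);print(np.median(r[m]))
"
```

```text
[[ 85 486  78  74  72  64  63 227 224  25 449  25  26  25  25  26  24  25  23  18  16  15 232 233 230 235]
 [ 84  80  74  72  65  64 212 224  25  24 449  25  24  26  26  26  25  26  25  22  17  15  88 235 234 233]
 [ 80  78  74  69  66 216 213 213  25  24  26  26  26  27  25  25  27  23  27  28  25  17  14 232 231 233]
 [ 86  73  70  67 214 214 215  25  27  26  24  26  26  25  28  22  25  28  24  23  23  26 163 232 236 235]
 [ 88  72  67  63 214 215  25  24  26  26  26  25  27  24  25  27  24  25  28  23  26  26  25  93 234 235]
 [ 85  70  67 109 213 212  25  25  26  24  25  26  26  24  26  26  24  24  25  22  25  24  24  24 235 232]
 [ 79  67  61 212 574  26  25  26  27  26  24  24   8   6  17  24  26  24  27  26  25  27  24  24 236 235]
 [ 74  71 212 212  25  26  26  25  25  26  10   9   7   7   8  11  26  26  28  25  23  26  25  24 236 238]
 [ 74  71 210 213  24  24 450  28  26  26  10   9   8   5   9   8  22  27  25  25  26  24  25 237 234 233]
 [ 70  68 184  25  87  27  27  26  22  24   9   4   5   5   7  10  22  29  25  27  24  24 229 235 235 237]
 [ 69  67  60  26  27  25  25 
[... 506 characters left out ...]
[ 52  50  46  39  29  27  25  25  27  28  25  24  23  26  25 449  25  24 231 234 234 233 238 234 237 239]
 [ 52  47  43  38  33  30  26  27  26  24  26  23  24  23  23  24  25  24 232 229 232 236 239 238 241 238]
 [ 46  47  46  39  32  31  21  24  26  27  25  25  26  25  24  25  23 235 232 231 231 234 235 236 237 243]
 [ 37  41  38  26  24  25  24  22  19  26  24  24  24  25  24  24 229 229 235 234 236 236 238 234 239 241]
 [ 36 131  29  25  21  19  20  17  16  15  24  24  25  24  24  24 233 230 227 233 237 236 239 238 240 239]]
[-25 -23 -22 -18 -17 -15 -13 -12 -10  -9  -6  -4  -2  -1   1   2   2   4   6   7   9  11  30  32  33  36]
33 348.54545454545456 188.8181818181818
0.02497871686272897
```

The depth map settles it. The hole's mouth (centroid at pixel (348.5,189.0)) faces the top camera almost exactly, so it leans about 7–8° toward the body side. Hole-up needs a tool tilt of about -41°, so no more regrips. I'll level and trim the tilt, then swing to the board.

```bash
python3 -c "
from h import *
goal([.518,-.2195,.25],-41,yaw=-27.4,L=.0587)"
python3 -m creep '[[[0.07,0.025,-0.04,0,-0.02,-0.03,0.05],[0.07,0.025,-0.04,0,-0.02,-0.02,0.05],[0,0,0,0,0,0,0.05]]]' 50
python3 -c "
from h import *
rep();goal([.576,.152,.25],-41,yaw=11,L=.0587)"
```

```text
rot [ 0.126 -0.004 -0.113] shift [-0.0103  0.0076 -0.0348] headnow [ 0.5152 -0.2484  0.2273] tiltnow -48.2
shift-dir world [0.0002 0.0244 0.0279]
t: 14.98
eef_pos: [0.5675, -0.1577, 0.2813]
tool_rot: [0.335, 0.912, -0.231, -0.045]
contact_force: [0.4, 0.7, 0.1]
gripper_width: 0.698
t 14.98 p [ 0.5675 -0.1577  0.2813] x [ 0.889 -0.453  0.072] z [-0.238 -0.59  -0.771] yaw -27.0 g 0.698 F [0.4 0.7 0.1]
q [-0.26  0.49  0.23  1.76  0.54  1.26 -0.8 ]
rot [-0.004  0.374 -0.551] shift [-0.1554 -0.2245 -0.2154] headnow [ 0.5536 -0.1924  0.236 ] tiltnow -34.7
shift-dir world [0.0011 0.3475 0.013 ]
```

```bash
python3 -m creep '[[[0,0.037,-0.055,-0.016,-0.023,-0.021,0.05],[0,0.037,-0.055,-0.014,-0.024,-0.022,0.05],[0,0.037,-0.055,-0.011,-0.025,-0.022,0.05],[0,0.037,-0.055,-0.009,-0.026,-0.023,0.05],[0,0.037,-0.055,-0.006,-0.027,-0.024,0.05],[0,0.037,-0.055,-0.003,-0.028,-0.024,0.05],[0,0.037,-0.055,0,-0.028,-0.024,0.05],[0,0.037,-0.055,0.003,-0.028,-0.024,0.05],[0,0.037,-0.055,0.005,-0.026,-0.023,0.05],[0,0,0,0,0,0,0.05]]]' 50
python3 -c "
from h import *
rep();goal([.576,.152,.18],-41,yaw=11,L=.0587)"
```

```text
t: 15.82
eef_pos: [0.5837, 0.1606, 0.3214]
tool_rot: [0.336, 0.939, 0.045, 0.047]
contact_force: [0.2, 1.3, -1.3]
gripper_width: 0.695
t 15.82 p [0.5837 0.1606 0.3214] x [0.992 0.116 0.059] z [ 0.119 -0.628 -0.769] yaw 6.7 g 0.695 F [ 0.2  1.3 -1.3]
q [-0.63  0.46  0.01  1.69  0.63  1.38 -0.77]
rot [-0.022  0.004 -0.096] shift [-0.0172 -0.0851  0.0546] headnow [0.5907 0.1237 0.2763] tiltnow -39.7
shift-dir world [-0.015   0.0292 -0.0971]
```

```bash
python3 -m creep '[[[-0.006,0.001,-0.026,-0.004,-0.022,0.014,0.05],[-0.006,0.001,-0.026,-0.004,-0.022,0.014,0.05],[-0.006,0.001,-0.026,-0.004,-0.022,0.014,0.05],[-0.004,0.001,-0.02,-0.003,-0.02,0.012,0.05],[0,0,0,0,0,0,0.05]]]' 50
python3 -c "
from h import *
rep();goal([.576,.152,.15],-41,yaw=11,L=.0587)
c=cam('top');save(c,'t13.png',(180,120,280,195),8)
c=cam('scene');save(c,'s13.png',(220,160,360,290),5)"
```

```text
t: 16.23
eef_pos: [0.5705, 0.1877, 0.2333]
tool_rot: [0.343, 0.934, 0.086, 0.041]
contact_force: [-1.3, -0.1, -0.7]
gripper_width: 0.693
t 16.23 p [0.5705 0.1877 0.2333] x [0.982 0.189 0.018] z [ 0.136 -0.634 -0.761] yaw 10.9 g 0.693 F [-1.3 -0.1 -0.7]
q [-0.67  0.56 -0.01  1.75  0.66  1.27 -0.84]
rot [-0.01  -0.012 -0.013] shift [-0.0021 -0.0271  0.0281] headnow [0.5784 0.1505 0.1886] tiltnow -40.4
shift-dir world [-0.0018  0.0021 -0.039 ]
```

View pics/t13.png

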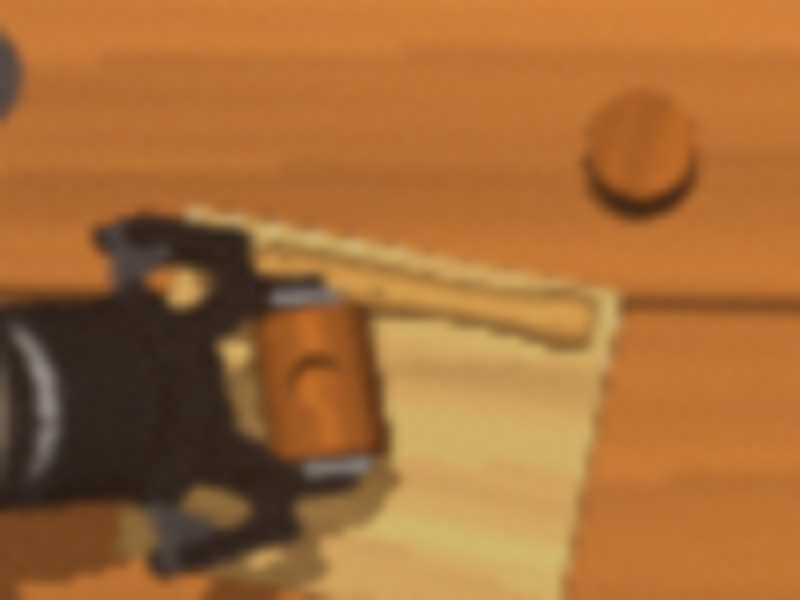

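View pics/s13.png

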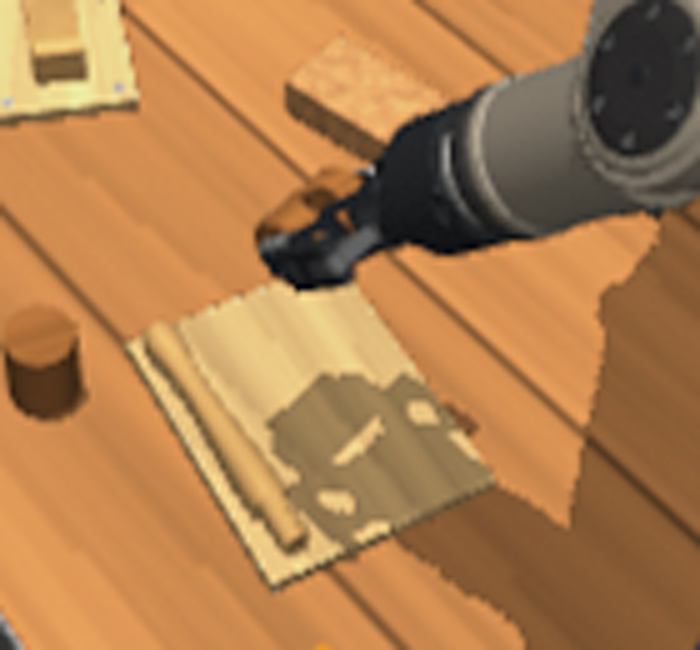

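The hole is seen facing up (mouth around (318,380) in the top crop) and the handle and blank are untouched. Next I'll go down to 0.15 m and level, then measure the hole's direction from top-camera depth.

```bash
python3 -m creep '[[[-0.005,-0.006,-0.006,-0.001,-0.012,0.013,0.05],[-0.005,-0.006,-0.006,-0.001,-0.011,0.011,0.05],[0,0,0,0,0,0,0.05],[0,0,0,0,0,0,0.05]]]' 50
cat >> h.py <<'E'
def hole():
    o,M,p=st();C=p+.0587*M[:,2]-.0026*M[:,1]
    rs=[];Qs=[]
    for k in range(4):
        c=cam('top');Q=(cloud(c)-C)@M; Qs.append(Q)
    Q=np.median(Qs,0); 
    ph=np.degrees(np.arctan2(Q[...,1],Q[...,2]))%360; r=np.hypot(Q[...,1],Q[...,2])
    # circle fit of cylinder surface
    m=(abs(r-.025)<.004)&(abs(Q[...,0])<.026)&(ph>80)&(ph<200); a=Q[m][:,1:]
    from scipy.optimize import least_squares
    s=least_squares(lambda v:np.hypot(a[:,0]-v[0],a[:,1]-v[1])-.024,[0,0],loss='soft_l1',f_scale=.001).x
    C2=C+M[:,1]*s[0]+M[:,2]*s[1]; print('surface fit offset y,z mm',s*1000,'C',C.round(4),'C2',C2.round(4),m.sum())
    k=(r<.019)&(abs(Q[...,0])<.016)&(ph==ph); k&=~((Q[...,0]==0)); v,u=np.nonzero(k); print('hole px',len(u),u.mean(),v.mean(),u.min(),u.max(),v.min(),v.max())
    for cc in (C,C2):
        ang=np.arange(80,200,.5); best=[]
        for A in ang:
            d=M@R.from_euler('x',-A,degrees=True).as_matrix()@np.array([0,0,1.]); pu=proj(c,cc+.024*d); best.append(np.hypot(pu[0]-u.mean(),pu[1]-v.mean()))
        A=ang[np.argmin(best)]; d=M@R.from_euler('x',-A,degrees=True).as_matrix()@np.array([0,0,1.]); print('phi',A,'res',min(best).round(2),'d',d.round(3),'off up deg',np.degrees(np.arccos(d[2])).round(1))
E
python3 -c "
from h import *
rep();goal([.576,.152,.15],-41,yaw=11,L=.0587);hole()"
```

```text
t: 16.67
eef_pos: [0.5744, 0.1845, 0.2075]
tool_rot: [0.348, 0.933, 0.082, 0.039]
contact_force: [-0.2, -0.3, -0.3]
gripper_width: 0.694
t 16.67 p [0.5744 0.1845 0.2075] x [0.984 0.179 0.015] z [ 0.129 -0.644 -0.755] yaw 10.3 g 0.694 F [-0.2 -0.3 -0.3]
q [-0.67  0.6  -0.    1.75  0.67  1.24 -0.87]
rot [ 0.    -0.004 -0.018] shift [-0.0049 -0.0133  0.0058] headnow [0.5819 0.1468 0.1632] tiltnow -41.0
shift-dir world [-0.0057  0.0053 -0.0132]
surface fit offset y,z mm [-0.3562094  -1.07616241] C [0.5816 0.1487 0.1615] C2 [0.5814 0.1497 0.1621] 180
hole px 29 221.31034482758622 167.10344827586206 219 224 165 170
phi 137.0 res 0.45 d [-0.008 -0.037  0.999] off up deg 2.2
phi 134.5 res 0.46 d [-0.001 -0.08   0.997] off up deg 4.6
```

```bash
python3 -m creep '[[[-0.025,-0.003,-0.008,-0.003,-0.009,0.004,0.05],[-0.025,-0.002,-0.008,-0.003,-0.008,0.004,0.05],[0,0,0,0,0,0,0.05],[0,0,0,0,0,0,0.05]]]' 50
cat >> h.py <<'E'
def floor():
    o,M,p=st();C=p+.0587*M[:,2]-.0026*M[:,1]; Ps=[]
    for k in range(8):
        c=cam('top');Ps.append(cloud(c))
    P=np.median(Ps,0);Q=(P-C)@M; r=np.hypot(Q[...,1],Q[...,2]); k=(r<.014)&(abs(Q[...,0])<.012)
    f=P[k]; m=f.mean(0); n=np.linalg.svd(f-m)[2][2]; n*=np.sign(n[2]); print('floor n',len(f),n.round(3),'lean xy deg',np.degrees(np.arcsin(n[:2])).round(1),'depth below C',(m-C).round(4))
E
python3 -c "
from h import *
rep();goal([.576,.152,.15],-44,yaw=11,L=.0587);hole();floor()"
```

```text
t: 17.2
eef_pos: [0.5667, 0.1928, 0.1898]
tool_rot: [0.373, 0.923, 0.088, 0.037]
contact_force: [0.1, -0.9, -0.1]
gripper_width: 0.695
t 17.2 p [0.5667 0.1928 0.1898] x [0.982 0.19  0.002] z [ 0.133 -0.683 -0.719] yaw 11.0 g 0.695 F [ 0.1 -0.9 -0.1]
q [-0.7   0.64  0.    1.76  0.69  1.26 -0.9 ]
rot [ 0.001 -0.001 -0.002] shift [ 0.0013  0.0024 -0.001 ] headnow [0.5746 0.1527 0.1477] tiltnow -44.1
shift-dir world [ 0.0015 -0.0008  0.0024]
surface fit offset y,z mm [-0.23312893 -0.94474605] C [0.5742 0.1546 0.1459] C2 [0.574  0.1554 0.1464] 170
hole px 29 219.58620689655172 169.72413793103448 217 222 167 172
phi 137.0 res 0.34 d [-0.005  0.018  1.   ] off up deg 1.1
phi 135.0 res 0.36 d [ 0.002 -0.016  1.   ] off up deg 0.9
floor n 27 [-0.488 -0.669  0.562] lean xy deg [-29.2 -42. ] depth below C [ 0.0014  0.0033 -0.0056]
```

Two estimates put the hole within about 1° of up. One small centring step, then a final check.

```bash
python3 -m creep '[[[0,0,0,0.0015,0.005,-0.0005,0.05],[0,0,0,0,0,0,0.05],[0,0,0,0,0,0,0.05],[0,0,0,0,0,0,0.05]]]' 50
python3 -c "
from h import *
rep();hole()
c=cam('scene');save(c,'s14.png');c=cam('top');save(c,'t14.png')
P=cloud(c);m=(P[...,2]>.007)&(P[...,2]<.017)&(P[...,1]>.03)&(P[...,1]<.27)&(P[...,0]>.45)&(P[...,0]<.7);q=P[m];print(cv2.minAreaRect((q[:,:2]*1000).astype(np.float32)))
print(np.abs(get_obs()['joint_vel']).max())"
```

```text
t: 18.13
eef_pos: [0.5697, 0.1886, 0.1953]
tool_rot: [0.373, 0.923, 0.087, 0.037]
contact_force: [-0.2, 0.7, -0.2]
gripper_width: 0.694
t 18.13 p [0.5697 0.1886 0.1953] x [0.982 0.188 0.004] z [ 0.133 -0.682 -0.719] yaw 10.8 g 0.694 F [-0.2  0.7 -0.2]
q [-0.69  0.63  0.01  1.76  0.69  1.26 -0.89]
surface fit offset y,z mm [-0.73473065 -1.06868215] C [0.5772 0.1504 0.1513] C2 [0.577  0.1516 0.1515] 173
hole px 30 220.63333333333333 168.63333333333333 218 223 166 171
phi 137.5 res 0.3 d [-0.008  0.025  1.   ] off up deg 1.5
phi 134.5 res 0.31 d [ 0.001 -0.026  1.   ] off up deg 1.5
((575.9619140625, 151.71392822265625), (239.5287322998047, 245.43421936035156), 88.86703491210938)
0.002612641523635609
```

View pics/t14.png

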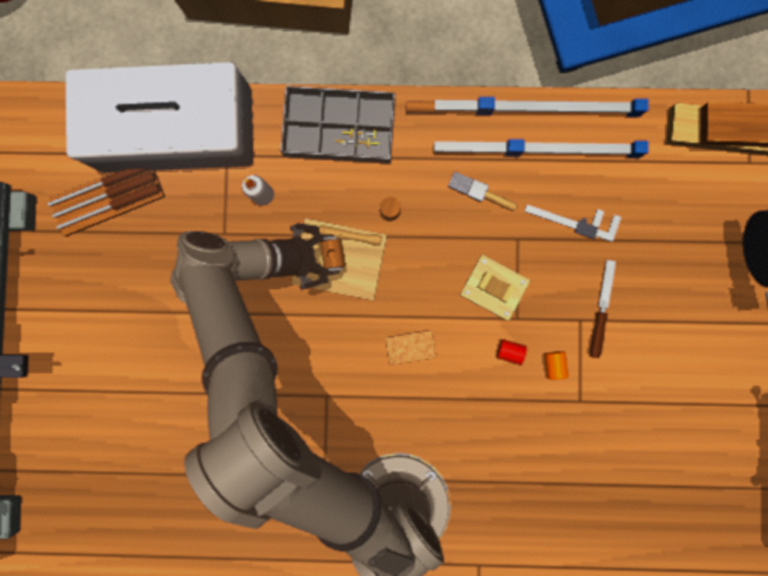

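View pics/s14.png

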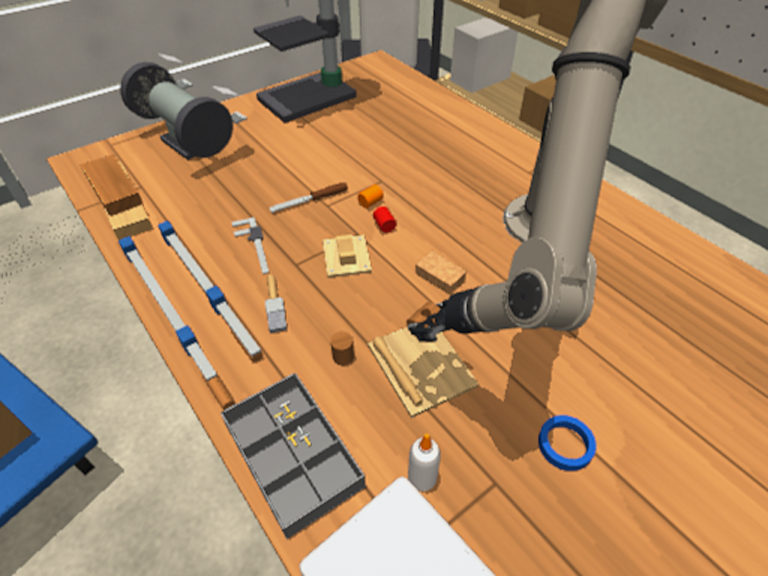

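The head is held over the board's middle at (0.577, 0.151, 0.151), hole up and steady. All other objects are at the same pixels as at the start.

```bash
python3 -c "
from h import *
hand_in();rep()"
```

```text
the job is handed in; nothing more can be done
the job is handed in; nothing more can be done
```

The mallet head is held hole-up and steady over the middle of the gluing board, and I handed the job in at about 18 s of the 53 s allowed. I gripped the head by its ends, turned it in the air to find the hole, set it back in the V and regripped it from the other side. Then I turned it until the hole faced up and carried it to the board.

**Last checks before hand-in:**
- **Position:** the head's centre was at about (0.577, 0.151, 0.151) m. The board's middle measured (0.576, 0.152), so the head was 15 cm above the bench.
- **Hole direction:** two estimates from the top camera put it about 1.5° from straight up, leaning opposite ways. That fits the camera calibration's uncertainty.
- **Steadiness:** the grip was firm at about 59 mm opening. The arm was at rest, and contact force readings stayed under about 4 N throughout.
- **Other objects:** comparing the first and last pictures by eye, everything else was where it started.

A separate check, fitting the flat floor of the hole, gave no usable result because pixels from the hole's walls got mixed in. I relied on the position of the hole's mouth instead.

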